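# Clamp a spice jar in the bench jar clamp

### The arm

A 6-joint arm with a two-finger parallel gripper is mounted at the origin on a cart in front of the work surface, level with it; the furniture and walls round the work are solid. World frame = base frame: x ahead of the robot, y to its left, z up, the work surface at z = 0. Lengths are in m, angles in degrees, forces in N, time in s.
With the tool pointing down it reaches from about 0.4 to 0.825 m from the base axis. Payload 7 kg.
Tool frame: the origin (TCP) lies midway between the tips of the shut fingers; the grasp point (between the pads) lies ctrl.grasp_offset behind it (ctrl.grasp_offset is the distance from the TCP to the grasp point, in m); z points along the fingers, y is the line along which they close (so a half turn about z gives the same grasp; the last joint's range is limited). The gripper opens to 88 mm and grips with 3 to 60 N. Pads are 19 mm wide; open, the fingers measure 130 mm over their backs; the gripper's body (78 mm by 193 mm) begins 47 mm behind the grasp point.
Start: joints at [93.684, 20.546, 0.682, 0, -70.136, -16.507], TCP at [0.15, 0.658, 0.227] pointing down, gripper open.
Joint ranges: [-176.03, 176.03], [-82.01, 121.73], [-58.28, 71.71], [-173.87, 95.51], [-174.79, -0.11], [-173.66, 173.66]. Speed limits (degrees/s): [136.94, 136.94, 172.46, 180, 180, 180].

### API

Orientations are given as [roll, pitch, yaw] about the fixed x, y, z axes, in that order (R = Rz(yaw) Ry(pitch) Rx(roll)).
In Python, from plant import ctrl gives the robot as it stands. The module is installed in compiled form; this text tells all that it offers.
- The arm moves only by the tool send_rows, never from a script. Its argument "increments" is a list that holds one entry, the list of rows, each a list of 4 numbers: the shift along the world's x, y, z normalised to -1 to 1, where 1 is 0.2 m, then the turn about the world's z normalised to -1 to 1, where 1 is 1.5 rad. In form: [[[x, y, z, roll], ...]]. A call has 1 to 12 rows; each row is the pose to reach, as a shift and turn from the pose commanded when the call began; what a row does not reach only later rows make up. A row lasts 1/8 s, in which the tool goes at most 62.5 mm and 10.7 degrees, less where a joint would pass 70% of its speed; a pose out of reach is approached as far as the arm can. A call with a number of a shift or a turn outside -1 to 1 is refused whole. A call with a gripper value outside its range is refused whole. "jaw" is the opening, from 0 (shut) to 1 (fully open), set as the call begins (left out, the last holds). The fingers move at their own pace and stop on an object; the grip force is fixed at half the most. Time passes only in rows, so rows that repeat a pose let the fingers close. It gives the time, the measured TCP pose, the force, the opening and the grip force at its end, in the units of the state.
- ctrl.get_obs(): the state, without advancing time (a new reading comes with each control period).
- ctrl.snapshot(name): name is "scene" or "top"; returns the picture (384x512x3 uint8, red, green, blue); there is no depth.
- ctrl.calibration(name): a dict with "mtx" (3x3 intrinsics, pixels), "eye" and "attitude" of the camera in the world. Camera axes: x right, y up, looking along -z (the intrinsics and any distortion apply to the point x, -y, -z); pixel columns grow to the right and rows downward; lengths in m; the calibration is good to about 2 mm. A picture is of the moment at which its call begins. calibration takes no time and is no camera call.
- ctrl.close_job(): hands the job in; it is judged then, once.
Trained networks look in the newest picture that a camera, given by its name, has taken for a name from the list of things; names that differ only in an ending like _2 or _b are one class to them, and where a whole thing is asked for, a point or a joint stands for the part that bears it (a point fixed in the world has none). Each returns a list of dicts, best first, with "conf" (0 to 1); they miss things now and then, are a little off and sometimes report something else, mostly with a low value. They report only what shows in the picture. A call takes as long as a camera call. They do not tell look-alikes from the thing itself.
- ctrl.trace(thing, camera): "mask" (384x512 bool, what is visible of it) and "bbox" ([left, top, right, bottom] in pixels, round what is visible of it).
- ctrl.spot_point(thing, camera): "pixel" ([row, column] in pixels: a listed point, or the origin of a listed thing).
The state is a dict: "clock": time; "joint_pos": joint angles; "qvel": joint speeds; "tau": joint torques, N m; "tool_pos": TCP position; "orientation": TCP orientation; "force": force on the tool from outside, world axes, zero at the start; "moment": the same for the moment, N m; "opening": finger opening in m; "gripper_force": force on a finger pad.
Only numpy, scipy, OpenCV 4.12 (cv2) and the standard library are available. Lean on these libraries where they do the work, as an engineer would, in place of code of your own. Each camera call takes 0.05 s, during which the arm holds its last target. There are 200 camera calls.

### The job

Stand the spice jar upright on the bed of the jar clamp, in the middle between its three jaws; set it down, do not drop it. Then swing the clamp's lever clockwise (seen from above) to turn the sleeve until all three jaws grip the jar firmly, so that its lid could be unscrewed with one hand. Leave the two shakers standing where they are.

Things in the scene. Friction and masses are not known exactly. Their poses are not given: they have to be found in the camera images.
- jar: the spice jar to clamp: straight glass cylinder 41 mm in diameter, 105 mm tall with a flat dark screw cap (the cap is the top 21 mm, 40 mm in diameter); loose, about 0.11 kg. Origin: centre of its underside, z up its axis. Stands at one of three spots on the robot's left, the shorter, dome-topped shakers at the others
- chuck: the jar clamp, a low round metal self-centring chuck fixed to the worktop: foot plate 164 mm in diameter, fixed round body 120 mm in diameter whose flat top (the bed) is 36 mm above the worktop. Origin: on its axis, at worktop level; z up
- bed (a point): centre of the bed of the clamp, on its flat top, 36 mm above the worktop; the jar's underside goes here
- sleeve (a joint): angle (rad) of the ribbed steel sleeve (156 mm across, 11 to 34 mm above the worktop) round the clamp's body; 0 = jaws fully open, grows clockwise from above to at most 2.1. Each rad moves all three jaws 11 mm inward; faces 36 mm from the axis at 0, meeting the jar at about 1.4, then the smooth faces give up to 4 mm. Stiff (0.5 N m, 4 N at the handle), stays where left; starts at 0 to 0.35
- handle (a point): point on the axis of the upright black handle at the end of the sleeve's lever, 75 mm above the worktop; the handle is a post 20 mm in diameter (24 mm near the top) from 28 to 98 mm above the worktop, 130 mm from the axis of the clamp. The steel bar from it to the sleeve is 16 to 28 mm above the worktop. It turns with the sleeve
- jaw_a: one of the three steel jaws with smooth black plastic faces, 18 mm wide, 30 mm tall, standing on the bed (36 to 66 mm above the worktop), 35 mm long radially. Origin: middle of the lower edge of its gripping face; x points outward from the clamp's axis
- jaw_b: the second jaw, like jaw_a, 120 degrees further anticlockwise
- jaw_c: the third jaw, like jaw_a, 240 degrees further anticlockwise
- salt: bystander: shaker with pale filling and domed grey top, 44 mm in diameter, 90 mm tall; origin: centre of its underside
- pepper: bystander: shaker with dark filling and domed grey top, 44 mm in diameter, 90 mm tall; origin: centre of its underside
Mind the look-alikes: they are no part of the job. Leave any green look-alike of the jar alone.

How it is judged:
By the outcome, as a careful person would: the job done as asked, in the order asked, and still so for the second after the job is handed in, with the robot touching nothing.
It also fails if it takes over 64 s, if anything falls off the work surface, if the arm or the gripper's body presses on something with over 40 N, if the wrist force passes 120 N, or if a joint passes its speed limit or range.

## Working session

There is one attempt and no reset: what is moved stays moved. The work goes in short steps, Python scripts to look and compute and a tool call to move; the robot and the scene stay as the last step left them, time stands still between calls to the robot, and variables do not carry over. Pictures are saved under pics/ and viewed, at most 10 in all, crops included, and the job is handed in when it is done.

Besides the shell and the picture viewer there is one more tool, called as name(argument=value, ...), one argument or row to a line, values as JSON. send_rows: Moves the arm, as the interface text tells. Its arguments: {"type":"object","properties":{"increments":{"type":"array"},"jaw":{"type":"number"}},"required":["increments"]}

```bash
mkdir -p pics; cat > h.py <<'E'
import numpy as np,cv2
from scipy.spatial.transform import Rotation as R
from plant import ctrl
def cam(n):
    c=ctrl.calibration(n);A=np.array(c["attitude"],float)
    if A.shape!=(3,3): A=R.from_euler('xyz',A,degrees=True).as_matrix()
    return np.array(c["mtx"]),np.array(c["eye"]),A,c
def ray(n,px,z):
    K,e,A,c=cam(n);r,co=px
    d=np.linalg.inv(K)@[co,r,1];d=A@(d*[1,-1,-1])
    return e+d*(z-e[2])/d[2]
def proj(n,p):
    K,e,A,c=cam(n);q=(A.T@(np.array(p)-e))*[1,-1,-1];q=K@q
    return q[1]/q[2],q[0]/q[2]
E
python3 - <<'E'
from h import *
np.set_printoptions(precision=4,suppress=True)
ims=[]
for n in("scene","top"):
    print(n,ctrl.calibration(n))
    im=ctrl.snapshot(n);cv2.imwrite(f"pics/{n}0.png",im[:,:,::-1])
    for t,z in(("jar",0),("salt",0),("pepper",0),("chuck",0),("bed",.036),("handle",.075),("jaw_a",.036)):
        for d in ctrl.spot_point(t,n)[:4]:
            if d["conf"]>.2: print(t,round(d["conf"],2),np.array(d["pixel"]),ray(n,d["pixel"],z))
print(ctrl.get_obs())
E
```

```text
scene {'mtx': array([[358.8482,   0.    , 256.3326],
       [  0.    , 358.8482, 186.5055],
       [  0.    ,   0.    ,   1.    ]]), 'eye': array([0.1242, 0.594 , 0.627 ]), 'attitude': array([  48.1072,    0.1564, -139.508 ])}
jar 0.78 [293.4 222.7] [0.4255 0.3455 0.    ]
jar 0.76 [228.8 290.4] [0.4242 0.124  0.    ]
jar 0.63 [274.8 190.1] [0.5067 0.3582 0.    ]
salt 0.67 [247.4 263.1] [0.4377 0.2065 0.    ]
pepper 0.8 [207.4 207.8] [0.6204 0.1993 0.    ]
chuck 0.93 [161.4 304.8] [ 0.5438 -0.1065  0.    ]
chuck 0.27 [146.  303.6] [ 0.5894 -0.1659  0.    ]
bed 0.76 [152.4 309. ] [ 0.5339 -0.107   0.036 ]
handle 0.89 [114.5 298.8] [ 0.6365 -0.1977  0.075 ]
handle 0.23 [276.3 189.6] [0.4592 0.3891 0.075 ]
handle 0.21 [162.5 308. ] [ 0.485  -0.0242  0.075 ]
jaw_a 0.68 [151.1 317.5] [ 0.5194 -0.1272  0.036 ]
jaw_a 0.62 [158.1 304.5] [ 0.5286 -0.0777  0.036 ]
jaw_a 0.57 [143.7 306.3] [ 0.5632 -0.1365  0.036 ]
top {'mtx': array([[380.8393,   0.    , 259.6577],
       [  0.    , 380.8393, 188.9032],
       [  0.    ,   0.    ,   1.    ]]), 'eye': array([0.4329, 0.1   , 0.9999]), 'attitude': 
[... 414 characters left out ...]
36 ]
handle 0.61 [144.6 372.8] [ 0.6383 -0.1943  0.075 ]
jaw_a 0.69 [195.4 346.7] [ 0.5168 -0.1324  0.036 ]
jaw_a 0.46 [174.7 343.6] [ 0.5702 -0.1271  0.036 ]
jaw_a 0.42 [191.2 325.8] [ 0.5289 -0.0796  0.036 ]
{'clock': 0.8, 'joint_pos': array([ 93.6835,  20.5452,   0.6812,  -0.0007, -70.1338, -16.5063]), 'qvel': array([ 0.0033,  0.0062, -0.0857, -0.0123,  0.0461,  0.0162]), 'tau': array([ -0.0012, -58.2282,  29.3297,   7.0022,   0.0128,  -0.    ]), 'tool_pos': array([0.1498, 0.6581, 0.2266]), 'orientation': array([-179.998 ,    0.0012,  -12.8231]), 'force': array([ 0.3159,  0.0724, -0.6319]), 'moment': array([ 0.0195,  0.0653, -0.0376]), 'gripper_force': 0.0, 'opening': 0.08761744312746869}
```

View pics/scene0.png

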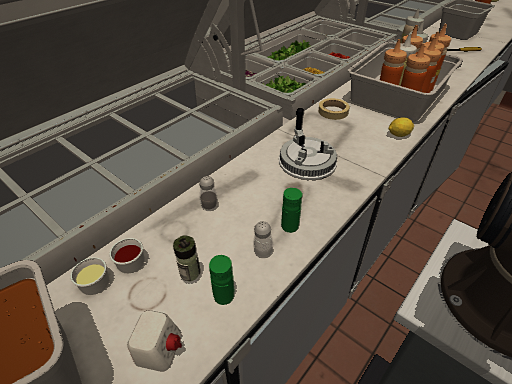

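View pics/top0.png

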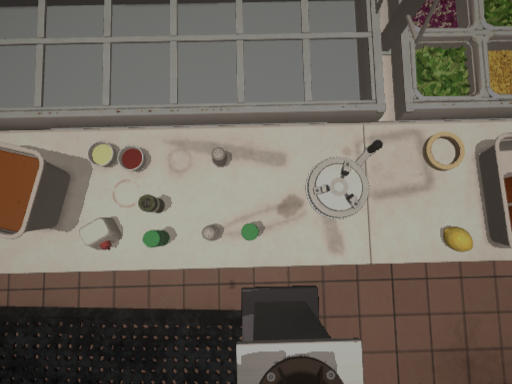

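The jar is the dark-capped cylinder: scene image around row 258, col 188, top image around row 204, col 152. The two green cylinders are the look-alikes. The chuck is at top-image (187, 338), with its handle up and to the right at (146, 374). Next I'll refine these with silhouette fits.

```bash
cat >> h.py <<'E'
from scipy.optimize import minimize
def hull(n,x,y,parts):
    a=np.linspace(0,2*np.pi,60);P=[]
    for r,z in parts:
        P+=[proj(n,(x+r*np.cos(t),y+r*np.sin(t),z))[::-1] for t in a]
    return cv2.convexHull(np.float32(P))
def render(n,x,y,parts):
    m=np.zeros((384*4,512*4),np.uint8)
    cv2.fillConvexPoly(m,np.int32(np.round((hull(n,x,y,parts)+.5)*4*16)),1,shift=4)
    return cv2.resize(m.astype(np.float32),(512,384),interpolation=cv2.INTER_AREA)
def fit(masks,x0,parts):
    f=lambda p:sum(1-np.minimum(render(n,*p,parts),m).sum()/np.maximum(render(n,*p,parts),m).sum() for n,m in masks.items())
    r=minimize(f,x0,method='Nelder-Mead',options=dict(initial_simplex=[x0,[x0[0]+.008,x0[1]],[x0[0],x0[1]+.008]],xatol=2e-4,fatol=1e-4))
    return r.x,r.fun
def best(t,n,px=None):
    L=ctrl.trace(t,n)
    if px is not None:L=[d for d in L if d["mask"][int(px[0])-3:int(px[0])+4,int(px[1])-3:int(px[1])+4].any()]
    return (L[0]["mask"],L[0]["conf"]) if L else (None,0)
JAR=[(.0205,0),(.0205,.084),(.02,.105)]
CH=[(.082,0),(.078,.034),(.06,.036)]
HA=[(.010,.028),(.012,.098)]
E
python3 - <<'E'
from h import *
np.set_printoptions(precision=4,suppress=True)
print(ctrl.grasp_offset)
M={}
for t,x0,p in(("jar",[.505,.355],JAR),("sleeve",[.545,-.116],CH),("chuck",[.545,-.116],CH),("handle",[.639,-.196],HA)):
    z=.05 if t=="jar" else .06 if t=="handle" else .036; ms={}
    for n in("scene","top"):
        q=x0 if t in("jar","handle") else [x0[0]-.05,x0[1]+.05]
        m,c=best(t,n,proj(n,(*q,z)))
        if m is None: print(t,n,"none");continue
        ms[n]=m;print(t,n,round(c,2),m.sum(),*fit({n:m},x0,p))
    print(t,"both",*fit(ms,x0,p))
for n in("scene","top"):
    m,c=best("chuck",n);im=cv2.imread(f"pics/{n}0.png")
    s=best("sleeve",n)[0]
    k=4;r,cc=map(int,proj(n,(.56,-.13,.04)));im=cv2.resize(im[r-50:r+50,cc-50:cc+50],None,fx=k,fy=k,interpolation=cv2.INTER_CUBIC)
    for (x,y,R0,z,col) in((.545,-.116,.078,.034,(0,0,255)),(.545,-.116,.06,.036,(0,255,0)),(.545,-.116,.082,0,(255,0,0))):
        P=[proj(n,(x+R0*np.cos(t),y+R0*np.sin(t),z)) for t in np.linspace(0,6.283,90)]
        P=np.array([[(v-cc+50+.5)*k,(u-r+50+.5)*k] for u,v in P])
        cv2.polylines(im,[np.int32(P)],True,col,1)
    cv2.imwrite(f"pics/c_{n}.png",im)
a,b=cv2.imread("pics/c_scene.png"),cv2.imread("pics/c_top.png")
cv2.imwrite("pics/c.png",np.hstack([a,b]))
E
```

```text
0.0188Traceback (most recent call last):
  File "<stdin>", line 11, in <module>
  File "h.py", line 27, in fit
    r=minimize(f,x0,method='Nelder-Mead',options=dict(initial_simplex=[x0,[x0[0]+.008,x0[1]],[x0[0],x0[1]+.008]],xatol=2e-4,fatol=1e-4))
    res = _minimize_neldermead(fun, x0, args, callback, bounds=bounds,
                               **options)
    fxr = func(xr)
    fx = function(np.copy(x), *(wrapper_args + args))
  File "h.py", line 26, in <lambda>
    f=lambda p:sum(1-np.minimum(render(n,*p,parts),m).sum()/np.maximum(render(n,*p,parts),m).sum() for n,m in masks.items())
               ~~~^^^^^^^^^^^^^^^^^^^^^^^^^^^^^^^^^^^^^^^^^^^^^^^^^^^^^^^^^^^^^^^^^^^^^^^^^^^^^^^^^^^^^^^^^^^^^^^^^^^^^^^^^^
  File "h.py", line 26, in <genexpr>
    f=lambda p:sum(1-np.minimum(render(n,*p,parts),m).sum()/np.maximum(render(n,*p,parts),m).sum() for n,m in masks.items())
                                ~~~~~~^^^^^^^^^^^^
  File "h.py", line 23, in render
    cv2.fillConvexPoly(m,np.int32(np.round((hull(n,x,y,parts)+.5)*4*16)),1,shift=4)
                                            ~~~~^^^^^^^^^^^^^
  File "h.py", line 19, in hull
    P+=[proj(n,(x+r*np.cos(t),y+r*np.sin(t),z))[::-1] for t in a]
        ~~~~^^^^^^^^^^^^^^^^^^^^^^^^^^^^^^^^^^^
  File "h.py", line 13, in proj
    K,e,A,c=cam(n);q=(A.T@(np.array(p)-e))*[1,-1,-1];q=K@q
            ~~~^^^
  File "h.py", line 5, in cam
    c=ctrl.calibration(n);A=np.array(c["attitude"],float)
ValueError: time passes only in moves, steps and waits
```

```bash
sed -i 's/^def cam(n)/import functools\n@functools.cache\ndef cam(n)/' h.py
cat > m.py <<'E'
from h import *
np.set_printoptions(precision=4,suppress=True)
for n in("scene","top"): ctrl.snapshot(n)
for t,x0,p in(("jar",[.505,.355],JAR),("sleeve",[.545,-.116],CH),("chuck",[.545,-.116],CH),("handle",[.639,-.196],HA)):
    z=.05 if t=="jar" else .06 if t=="handle" else .036; ms={}
    for n in("scene","top"):
        q=x0 if t in("jar","handle") else [x0[0]-.05,x0[1]+.05]
        m,c=best(t,n,proj(n,(*q,z)))
        if m is None: print(t,n,"none");continue
        ms[n]=m;print(t,n,round(c,2),m.sum(),*fit({n:m},x0,p))
    if ms: print(t,"both",*fit(ms,x0,p))
out=[]
for n in("scene","top"):
    im=cv2.imread(f"pics/{n}0.png")
    k=4;r,cc=map(int,proj(n,(.56,-.13,.04)));im=cv2.resize(im[r-50:r+50,cc-50:cc+50],None,fx=k,fy=k,interpolation=cv2.INTER_CUBIC)
    for (x,y,R0,z,col) in((.545,-.116,.078,.034,(0,0,255)),(.545,-.116,.06,.036,(0,255,0)),(.545,-.116,.082,0,(255,0,0))):
        P=[proj(n,(x+R0*np.cos(t),y+R0*np.sin(t),z)) for t in np.linspace(0,6.283,90)]
        P=np.array([[(v-cc+50+.5)*k,(u-r+50+.5)*k] for u,v in P])
        cv2.polylines(im,[np.int32(P)],True,col,1)
    out.append(im)
cv2.imwrite("pics/c.png",np.hstack(out))
E
python3 m.py
```

```text
jar scene 0.87 962 [0.5052 0.3588] 0.06562191247940063
jar top 0.96 390 [0.5075 0.358 ] 0.07329452037811279
jar both [0.507  0.3579] 0.14794957637786865
sleeve scene 0.82 920 [ 0.549  -0.1263] 0.6639484167098999
sleeve top 0.95 1474 [ 0.5445 -0.115 ] 0.6416897773742676
sleeve both [ 0.5441 -0.1156] 1.3149559497833252
chuck scene 0.97 2265 [ 0.5415 -0.1145] 0.1388513445854187
chuck top 0.94 3382 [ 0.5424 -0.1122] 0.09847301244735718
chuck both [ 0.5426 -0.1133] 0.24404382705688477
handle scene none
handle top 0.91 1447 [ 0.6342 -0.1947] 0.8964524865150452
handle both [ 0.6342 -0.1947] 0.8964524865150452
```

View pics/c.png

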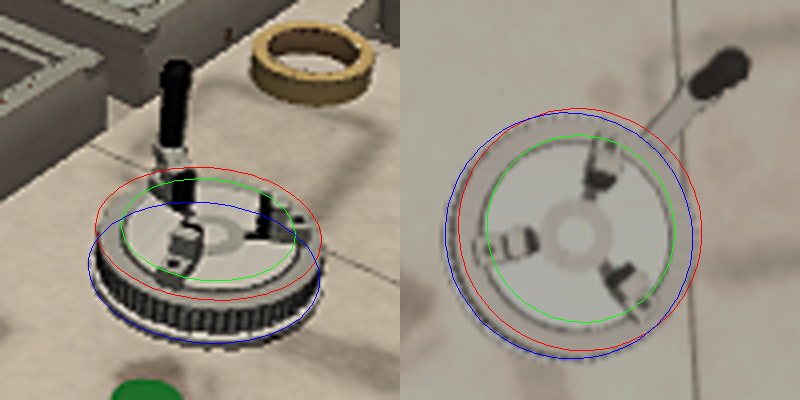

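The overlay is about 1 px off. In the top crop the bed ring sits left of and below the guess, so the centre is nearer (0.542, -0.114). The black handle runs from (700, 92) to (740, 58) in that crop.

```bash
python3 - <<'E'
from h import *
np.set_printoptions(precision=4,suppress=True)
im=ctrl.snapshot("top");m=ctrl.trace("chuck","top")[0]["mask"].astype(np.uint8)
o=cv2.morphologyEx(m,cv2.MORPH_OPEN,cv2.getStructuringElement(cv2.MORPH_ELLIPSE,(21,21)))
print(m.sum(),o.sum(),fit({"top":o},[.5415,-.114],CH))
s=ctrl.snapshot("scene");ctrl_m=ctrl.trace("chuck","scene")[0]["mask"].astype(np.uint8)
o2=cv2.morphologyEx(ctrl_m,cv2.MORPH_OPEN,cv2.getStructuringElement(cv2.MORPH_ELLIPSE,(25,15)))
print(ctrl_m.sum(),o2.sum(),fit({"scene":o2},[.5415,-.114],CH),fit({"top":o,"scene":o2},[.5415,-.114],CH))
B={}
for n,i in(("top",im),("scene",s)):
    r,c=map(int,proj(n,(.637,-.196,.07)));k=(i.max(2)<60);w=np.zeros_like(k);w[r-22:r+22,c-18:c+18]=1
    N,l,st,ce=cv2.connectedComponentsWithStats((k&w).astype(np.uint8))
    j=1+np.argmax(st[1:,4]);B[n]=l==j;print(n,st[j],ce[j],fit({n:B[n]},[.637,-.196],HA))
print(fit(B,[.637,-.196],HA))
E
```

```text
3227 3008 (array([ 0.542 , -0.1128]), np.float64(0.04763132333755493))
2292 2025 (array([ 0.5416, -0.1135]), np.float64(0.05687040090560913)) (array([ 0.5417, -0.1135]), np.float64(0.10611915588378906))
top [368 141  14  12 106] [374.5755 146.3113] (array([ 0.633 , -0.1981]), np.float64(0.32791435718536377))
scene [296 108   8  22 142] [299.169  118.0775] (array([ 0.6346, -0.1973]), np.float64(0.22004806995391846))
(array([ 0.635 , -0.1978]), np.float64(0.5518284440040588))
```

send_rows(
  increments=[
    [[0.4, -0.3, 0, 0.05], [0.8, -0.6, 0, 0.1], [1, -0.9, 0, 0.15], [1, -1, 0, 0.15], [1, -1, 0, 0.15]],
  ],
  jaw=1,
)

```text
clock: 2.17
tool_pos: [0.3512, 0.4558, 0.2269]
orientation: [-180.0, -0.0, -0.0]
force: [0.7, 1.3, 0.4]
opening: 0.0878
gripper_force: 0.0
```

send_rows(
  increments=[
    [[0.3, -0.2, 0, 0], [0.6, -0.4, 0, 0], [0.78, -0.5, 0, 0], [0.78, -0.5, -0.1, 0], [0.78, -0.5, -0.1, 0], [0.78, -0.5, -0.1, 0]],
  ],
)

```text
clock: 2.92
tool_pos: [0.5057, 0.3586, 0.2073]
orientation: [-180.0, -0.0, 0.1]
force: [-0.5, 0.8, 1.2]
opening: 0.0876
gripper_force: 0.0
```

```bash
python3 - <<'E'
from h import *
np.set_printoptions(precision=4,suppress=True)
o=ctrl.get_obs();print(o["tool_pos"],o["joint_pos"])
out=[]
for n in("scene","top"):
    i=ctrl.snapshot(n);r,c=map(int,proj(n,(.506,.358,.1)));r=max(r,60);c=max(c,50)
    out.append(cv2.resize(i[r-60:r+60,c-50:c+50,::-1],None,fx=4,fy=4,interpolation=cv2.INTER_CUBIC))
    L=ctrl.trace("jar",n);print([(round(d["conf"],2),d["bbox"],fit({n:d["mask"]},[.506,.358],JAR)[0]) for d in L[:4]])
cv2.imwrite("pics/j.png",np.hstack(out))
E
```

```text
[0.5057 0.3586 0.2073] [ 53.3768  16.1234  -8.2749   0.0213 -65.5722  36.7348]
[(0.96, [171.8, 236.2, 202.0, 284.4], array([0.5056, 0.3583])), (0.84, [209.7, 254.5, 234.8, 302.4], array([0.506, 0.358])), (0.82, [281.9, 189.7, 304.4, 234.2], array([0.506, 0.358]))]
[(0.7, [243.1, 222.3, 261.6, 241.4], array([0.506, 0.358]))]
```

View pics/j.png

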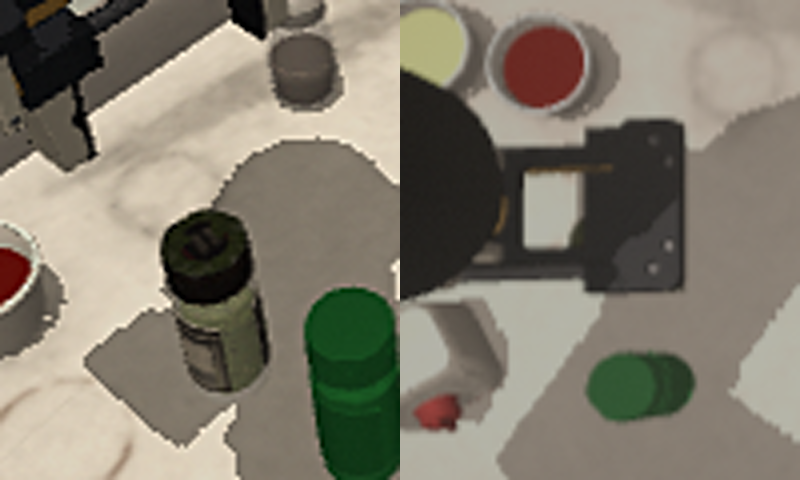

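The jar stands clear below the open gripper, and the fit agrees at (0.506, 0.358). I'll descend and grip.

send_rows(
  increments=[
    [[0, 0, -0.2, 0], [0, 0, -0.4, 0], [0, 0, -0.55, 0], [0, 0, -0.68, 0], [0, 0, -0.775, 0], [0, 0, -0.775, 0], [0, 0, -0.775, 0]],
  ],
)

```text
clock: 4.0
tool_pos: [0.5062, 0.3589, 0.0526]
orientation: [-180.0, -0.1, 0.1]
force: [0.3, 0.1, 0.1]
opening: 0.0874
gripper_force: 0.0
```

send_rows(
  increments=[
    [[0, 0, 0, 0], [0, 0, 0, 0], [0, 0, 0, 0], [0, 0, 0, 0], [0, 0, 0, 0], [0, 0, 0, 0], [0, 0, 0, 0], [0, 0, 0, 0]],
  ],
  jaw=0,
)

```text
clock: 5.0
tool_pos: [0.5058, 0.3581, 0.0516]
orientation: [180.0, -0.0, 0.1]
force: [0.2, -1.0, -0.3]
opening: 0.0406
gripper_force: 30.0
```

send_rows(
  increments=[
    [[0, 0, 0.08, 0], [0, 0, 0.25, 0], [0, 0, 0.45, 0], [0, 0, 0.65, 0], [0, 0, 0.75, 0], [0, -0.1, 0.75, 0], [0.02, -0.25, 0.75, 0], [0.05, -0.45, 0.75, 0], [0.08, -0.65, 0.75, 0], [0.1, -0.85, 0.75, 0], [0.12, -1, 0.75, 0]],
  ],
)

```text
clock: 6.38
tool_pos: [0.5287, 0.1554, 0.201]
orientation: [180.0, 0.1, 0.0]
force: [1.4, 0.6, -1.8]
opening: 0.0403
gripper_force: 30.0
```

send_rows(
  increments=[
    [[0, -0.2, 0, 0], [0, -0.4, 0, 0], [0, -0.6, 0, 0], [0.01, -0.8, 0, 0], [0.02, -1, 0, 0]],
  ],
)

```text
clock: 7.0
tool_pos: [0.5324, -0.0439, 0.2011]
orientation: [180.0, 0.1, 0.0]
force: [0.2, 0.9, -1.2]
opening: 0.0406
gripper_force: 30.0
```

send_rows(
  increments=[
    [[0.01, -0.15, 0, 0], [0.02, -0.28, 0, 0], [0.04, -0.35, 0, 0], [0.04, -0.358, 0, 0], [0.04, -0.358, 0, 0], [0.04, -0.358, 0, 0]],
  ],
)

```text
clock: 7.75
tool_pos: [0.5417, -0.1128, 0.2015]
orientation: [-180.0, 0.0, 0.1]
force: [-0.1, -0.7, -1.6]
opening: 0.0406
gripper_force: 30.0
```

```bash
python3 - <<'E'
from h import *
np.set_printoptions(precision=4,suppress=True)
o=ctrl.get_obs();print(o["tool_pos"],o["joint_pos"],o["opening"])
out=[]
for n in("scene","top"):
    i=ctrl.snapshot(n);r,c=map(int,proj(n,(.5417,-.1135,.12)));r=max(r,60)
    out.append(cv2.resize(i[r-60:r+60,c-50:c+50,::-1],None,fx=4,fy=4,interpolation=cv2.INTER_CUBIC))
    L=ctrl.trace("jar",n);h=o["tool_pos"][2]-.0518;p=[(a,b+h) for a,b in JAR]
    print([(round(d["conf"],2),d["bbox"]) for d in L[:4]], proj(n,(*o["tool_pos"][:2],h)))
    print([d for d in ctrl.spot_point("jar",n)])
cv2.imwrite("pics/k.png",np.hstack(out))
E
```

```text
[ 0.5417 -0.1128  0.2015] [  8.5092  10.1926 -16.9264  -0.0074 -62.8873  81.6092] 0.040613373620115543
[(0.95, [305.6, 81.1, 326.2, 116.1]), (0.94, [281.3, 190.7, 300.8, 234.5]), (0.74, [207.7, 251.9, 234.7, 305.1])] (np.float64(114.37451291667531), np.float64(311.9934906146144))
[{'pixel': [295.1, 224.0], 'conf': 0.84}, {'pixel': [227.8, 289.5], 'conf': 0.77}, {'pixel': [115.8, 311.9], 'conf': 0.6}]
[(0.9, [140.3, 231.4, 169.9, 249.6])] (np.float64(179.96301148374272), np.float64(349.3915114977038))
[{'pixel': [244.3, 159.2], 'conf': 0.58}]
```

View pics/k.png

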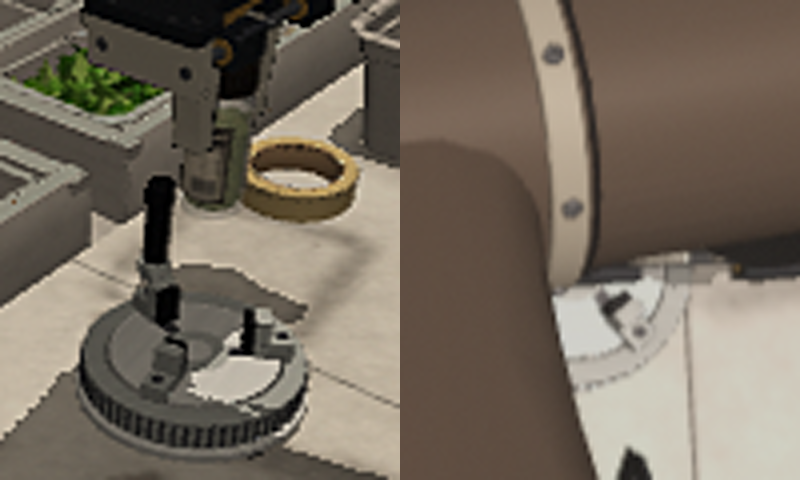

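The jar hangs upright over the bed, with its base at about (208, 208) in the scene crop. I'll lower it slowly.

send_rows(
  increments=[
    [[0, 0, -0.15, 0], [0, 0, -0.3, 0], [0, 0, -0.42, 0], [0, 0, -0.5, 0], [0, 0, -0.54, 0], [0, 0, -0.55, 0], [0, 0, -0.555, 0], [0, 0, -0.56, 0], [0, 0, -0.56, 0], [0, 0, -0.56, 0]],
  ],
)

```text
clock: 9.3
tool_pos: [0.542, -0.1135, 0.0898]
orientation: [-180.0, -0.0, 0.1]
force: [0.0, 0.1, -0.8]
opening: 0.0408
gripper_force: 30.0
```

send_rows(
  increments=[
    [[0, 0, -0.003, 0], [0, 0, -0.005, 0], [0, 0, -0.007, 0], [0, 0, -0.008, 0], [0, 0, -0.008, 0]],
  ],
)

```text
clock: 9.93
tool_pos: [0.5418, -0.1135, 0.0879]
orientation: [180.0, 0.0, 0.1]
force: [-0.5, -0.8, -1.4]
opening: 0.0403
gripper_force: 30.0
```

send_rows(
  increments=[
    [[0, 0, -0.002, 0], [0, 0, -0.003, 0], [0, 0, -0.004, 0], [0, 0, -0.004, 0]],
  ],
)

```text
clock: 10.42
tool_pos: [0.5419, -0.1135, 0.0875]
orientation: [180.0, -0.0, 0.1]
force: [-1.4, -0.1, 4.7]
opening: 0.0404
gripper_force: 30.0
```

Contact is felt, so I'll release and rise.

send_rows(
  increments=[
    [[0, 0, 0, 0], [0, 0, 0, 0], [0, 0, 0, 0], [0, 0, 0, 0], [0, 0, 0, 0], [0, 0, 0, 0], [0, 0, 0, 0]],
  ],
  jaw=1,
)

```text
clock: 11.3
tool_pos: [0.5419, -0.1135, 0.0872]
orientation: [180.0, -0.0, 0.1]
force: [-0.7, 0.5, -0.4]
opening: 0.0873
gripper_force: 0.0
```

send_rows(
  increments=[
    [[0, 0, 0.05, 0], [0, 0, 0.2, 0], [0, 0, 0.4, 0], [0, 0, 0.52, 0], [0, 0, 0.52, -0.1], [0.25, -0.2, 0.52, -0.2], [0.48, -0.42, 0.52, -0.3], [0.48, -0.42, 0.52, -0.4], [0.48, -0.42, 0.52, -0.49], [0.48, -0.42, 0.52, -0.49]],
  ],
)

```text
clock: 12.55
tool_pos: [0.6379, -0.1977, 0.1915]
orientation: [180.0, -0.0, -42.0]
force: [-0.4, 0.8, -0.1]
opening: 0.0877
gripper_force: 0.0
```

```bash
python3 - <<'E'
from h import *
np.set_printoptions(precision=4,suppress=True)
o=ctrl.get_obs();print(o["tool_pos"],o["joint_pos"],o["orientation"])
out=[]
for n in("scene","top"):
    i=ctrl.snapshot(n);r,c=map(int,proj(n,(.5417,-.1135,.08)));r=max(r,60)
    out.append(cv2.resize(i[r-60:r+60,c-50:c+50,::-1],None,fx=4,fy=4,interpolation=cv2.INTER_CUBIC))
    L=ctrl.trace("jar",n);p=[(a,b+.036) for a,b in JAR]
    print([(round(d["conf"],2),d["bbox"],fit({n:d["mask"]},[.5417,-.1135],p)) for d in L[:4]])
    print([(d["conf"],ray(n,d["pixel"],.075)) for d in ctrl.spot_point("handle",n)])
cv2.imwrite("pics/l.png",np.hstack(out))
E
```

```text
[ 0.6379 -0.1977  0.1915] [ -0.5243  21.1327  -3.1127   0.0056 -65.7501  48.5154] [179.9992  -0.0068 -42.0066]
[(0.64, [206.5, 254.7, 236.8, 302.3], (array([ 0.5417, -0.1135]), np.float64(1.0))), (0.62, [282.5, 189.4, 303.2, 233.0], (array([ 0.5417, -0.1135]), np.float64(1.0))), (0.58, [299.9, 114.6, 320.2, 152.5], (array([ 0.5407, -0.1119]), np.float64(0.09575921297073364)))]
[(0.9, array([ 0.6356, -0.1999,  0.075 ]))]
[(0.82, [241.2, 221.5, 258.0, 239.3], (array([ 0.5417, -0.1135]), np.float64(1.0))), (0.75, [140.0, 231.3, 166.9, 246.4], (array([ 0.5417, -0.1135]), np.float64(1.0)))]
[]
```

View pics/l.png

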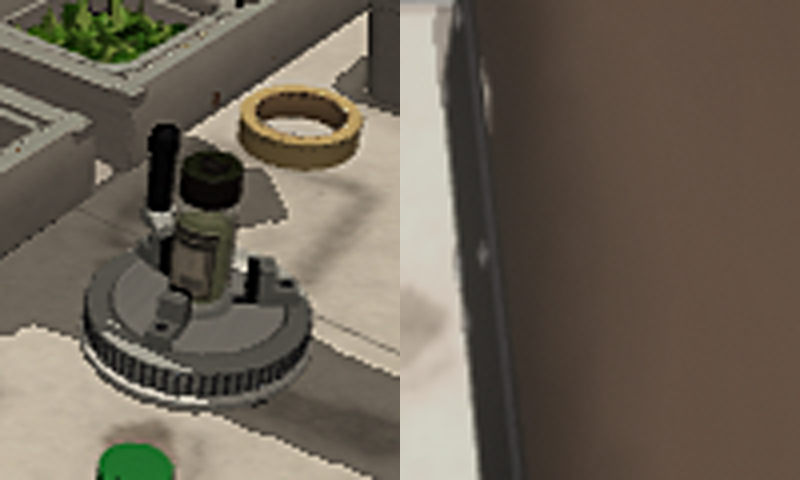

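The jar stands upright on the bed between the jaws, with the handle free behind it at about (162, 170) in the crop. I'll grip the handle with the tool at yaw 0, which keeps the gripper body away from the rail.

send_rows(
  increments=[
    [[0, -0.01, 0, 0.1], [0, -0.01, 0, 0.2], [0, -0.01, 0, 0.3], [0, -0.01, 0, 0.4], [0, -0.01, 0, 0.49], [0, -0.01, -0.2, 0.49], [0, -0.01, -0.4, 0.49], [0, -0.01, -0.53, 0.49], [0, -0.01, -0.61, 0.49], [0, -0.01, -0.65, 0.49], [0, -0.01, -0.65, 0.49]],
  ],
)

```text
clock: 14.22
tool_pos: [0.638, -0.1995, 0.0614]
orientation: [180.0, -0.0, 0.1]
force: [0.7, 0.9, 1.3]
opening: 0.0876
gripper_force: 0.0
```

send_rows(
  increments=[
    [[0, 0, 0, 0], [0, 0, 0, 0], [0, 0, 0, 0], [0, 0, 0, 0], [0, 0, 0, 0], [0, 0, 0, 0], [0, 0, 0, 0], [0, 0, 0, 0]],
  ],
  jaw=0,
)

```text
clock: 15.22
tool_pos: [0.6383, -0.2001, 0.0612]
orientation: [180.0, -0.0, 0.1]
force: [2.4, -4.2, -2.2]
opening: 0.0227
gripper_force: 30.0
```

```bash
cat > p.py <<'E'
from h import *
import sys
np.set_printoptions(precision=3,suppress=True)
# plan: args start angle/yaw, end angle/yaw, n rows ; from commanded pose on circle
cx,cy,r=.5417,-.1135,.130
def plan(a0,y0,a1,y1,n,p0=None):
    A=np.radians(np.linspace(a0,a1,n+1)[1:]);Y=np.linspace(y0,y1,n+1)[1:]
    if p0 is None:p0=(cx+r*np.cos(np.radians(a0)),cy+r*np.sin(np.radians(a0)))
    for a,y in zip(A,Y): print([round((cx+r*np.cos(a)-p0[0])/.2,3),round((cy+r*np.sin(a)-p0[1])/.2,3),0,round(np.radians(y-y0)/1.5,3)])
if __name__=="__main__":
    o=ctrl.get_obs();print({k:o[k] for k in("clock","tool_pos","orientation","force","opening","joint_pos")})
    d=o["tool_pos"][:2]-[cx,cy];print("ang",np.degrees(np.arctan2(d[1],d[0])),"r",np.hypot(*d))
    v=[float(x) for x in sys.argv[1:]]
    if v: plan(*v[:4],int(v[4]),v[5:] or None)
E
python3 p.py -42 0 -72 -55 12
```

```text
{'clock': 15.225, 'tool_pos': array([ 0.638, -0.2  ,  0.061]), 'orientation': array([179.96 ,  -0.042,   0.077]), 'force': array([ 2.368, -4.177, -2.238]), 'opening': 0.02267322918917151, 'joint_pos': array([ -0.717,  27.766, -11.276,   0.05 , -50.915,  90.763])}
ang -41.87423961167799 r 0.1296814793751406
[np.float64(-0.019), np.float64(-0.021), 0, np.float64(-0.053)]
[np.float64(-0.04), np.float64(-0.04), 0, np.float64(-0.107)]
[np.float64(-0.061), np.float64(-0.059), 0, np.float64(-0.16)]
[np.float64(-0.083), np.float64(-0.077), 0, np.float64(-0.213)]
[np.float64(-0.106), np.float64(-0.094), 0, np.float64(-0.267)]
[np.float64(-0.129), np.float64(-0.11), 0, np.float64(-0.32)]
[np.float64(-0.153), np.float64(-0.125), 0, np.float64(-0.373)]
[np.float64(-0.178), np.float64(-0.139), 0, np.float64(-0.427)]
[np.float64(-0.203), np.float64(-0.152), 0, np.float64(-0.48)]
[np.float64(-0.229), np.float64(-0.163), 0, np.float64(-0.533)]
[np.float64(-0.255), np.float64(-0.174), 0, np.float64(-0.587)]
[np.float64(-0.282), np.float64(-0.183), 0, np.float64(-0.64)]
```

Opening 22.7 mm: the handle is gripped. I'll swing it.

send_rows(
  increments=[
    [[-0.019, -0.021, 0, -0.053], [-0.04, -0.04, 0, -0.107], [-0.061, -0.059, 0, -0.16], [-0.083, -0.077, 0, -0.213], [-0.106, -0.094, 0, -0.267], [-0.129, -0.11, 0, -0.32], [-0.153, -0.125, 0, -0.373], [-0.178, -0.139, 0, -0.427], [-0.203, -0.152, 0, -0.48], [-0.229, -0.163, 0, -0.533], [-0.255, -0.174, 0, -0.587], [-0.282, -0.183, 0, -0.64]],
  ],
)

```text
clock: 16.73
tool_pos: [0.5813, -0.2361, 0.0614]
orientation: [180.0, -0.0, -55.0]
force: [-0.5, -1.2, 1.6]
opening: 0.0228
gripper_force: 30.0
```

```bash
python3 p.py -72 -55 -102 -98 12
```

```text
{'clock': 16.725, 'tool_pos': array([ 0.581, -0.236,  0.061]), 'orientation': array([179.989,  -0.008, -55.02 ]), 'force': array([-0.468, -1.162,  1.639]), 'opening': 0.022768495482727524, 'joint_pos': array([ -4.293,  24.522, -16.903,   0.018, -48.579,  39.261])}
ang -72.10050305879093 r 0.12879992192151868
[np.float64(-0.027), np.float64(-0.008), 0, np.float64(-0.042)]
[np.float64(-0.055), np.float64(-0.015), 0, np.float64(-0.083)]
[np.float64(-0.082), np.float64(-0.021), 0, np.float64(-0.125)]
[np.float64(-0.11), np.float64(-0.025), 0, np.float64(-0.167)]
[np.float64(-0.139), np.float64(-0.029), 0, np.float64(-0.208)]
[np.float64(-0.167), np.float64(-0.031), 0, np.float64(-0.25)]
[np.float64(-0.195), np.float64(-0.032), 0, np.float64(-0.292)]
[np.float64(-0.224), np.float64(-0.031), 0, np.float64(-0.334)]
[np.float64(-0.252), np.float64(-0.03), 0, np.float64(-0.375)]
[np.float64(-0.28), np.float64(-0.027), 0, np.float64(-0.417)]
[np.float64(-0.308), np.float64(-0.023), 0, np.float64(-0.459)]
[np.float64(-0.336), np.float64(-0.018), 0, np.float64(-0.5)]
```

send_rows(
  increments=[
    [[-0.027, -0.008, 0, -0.042], [-0.055, -0.015, 0, -0.083], [-0.082, -0.021, 0, -0.125], [-0.11, -0.025, 0, -0.167], [-0.139, -0.029, 0, -0.208], [-0.167, -0.031, 0, -0.25], [-0.195, -0.032, 0, -0.292], [-0.224, -0.031, 0, -0.334], [-0.252, -0.03, 0, -0.375], [-0.28, -0.027, 0, -0.417], [-0.308, -0.023, 0, -0.459], [-0.336, -0.018, 0, -0.5]],
  ],
)

```text
clock: 18.23
tool_pos: [0.5141, -0.2396, 0.0615]
orientation: [180.0, -0.0, -98.0]
force: [-1.1, -1.4, 0.9]
opening: 0.0224
gripper_force: 30.0
```

```bash
python3 p.py -102 -98 -112 -110 6
```

```text
{'clock': 18.225, 'tool_pos': array([ 0.514, -0.24 ,  0.061]), 'orientation': array([180.   ,  -0.012, -97.957]), 'force': array([-1.085, -1.395,  0.902]), 'opening': 0.02241479971484776, 'joint_pos': array([ -5.212,  19.772, -24.818,   0.017, -45.41 ,  -2.756])}
ang -102.36917699630696 r 0.12906370967011746
[np.float64(-0.018), np.float64(0.004), 0, np.float64(-0.023)]
[np.float64(-0.037), np.float64(0.009), 0, np.float64(-0.047)]
[np.float64(-0.055), np.float64(0.014), 0, np.float64(-0.07)]
[np.float64(-0.073), np.float64(0.02), 0, np.float64(-0.093)]
[np.float64(-0.091), np.float64(0.026), 0, np.float64(-0.116)]
[np.float64(-0.108), np.float64(0.033), 0, np.float64(-0.14)]
```

send_rows(
  increments=[
    [[-0.018, 0.004, 0, -0.023], [-0.037, 0.009, 0, -0.047], [-0.055, 0.014, 0, -0.07], [-0.073, 0.02, 0, -0.093], [-0.091, 0.026, 0, -0.116], [-0.108, 0.033, 0, -0.14]],
  ],
)

```text
clock: 18.98
tool_pos: [0.493, -0.2331, 0.0614]
orientation: [-179.9, 0.0, -110.1]
force: [1.9, 0.6, 2.7]
opening: 0.023
gripper_force: 30.0
```

```bash
python3 p.py -112 -110 -122 -120 8; python3 - <<'E'
from h import *
out=[]
for n in("scene","top"):
    i=ctrl.snapshot(n);r,c=map(int,proj(n,(.5417,-.15,.08)));r=max(r,60)
    out.append(cv2.resize(i[r-60:r+60,c-50:c+50,::-1],None,fx=4,fy=4,interpolation=cv2.INTER_CUBIC))
    p=[(a,b+.036) for a,b in JAR]
    m,c=best("jar",n,proj(n,(.5417,-.1135,.11)))
    if m is not None: print(n,c,fit({n:m},[.5417,-.1135],p))
cv2.imwrite("pics/q.png",np.hstack(out))
E
```

```text
{'clock': 18.975, 'tool_pos': array([ 0.493, -0.233,  0.061]), 'orientation': array([-179.933,    0.009, -110.05 ]), 'force': array([1.867, 0.591, 2.728]), 'opening': 0.023019397341683578, 'joint_pos': array([ -4.701,  18.   , -27.648,   0.013, -44.285, -15.358])}
ang -112.15539463819188 r 0.12908223728126286
[np.float64(-0.013), np.float64(0.005), 0, np.float64(-0.015)]
[np.float64(-0.026), np.float64(0.011), 0, np.float64(-0.029)]
[np.float64(-0.039), np.float64(0.017), 0, np.float64(-0.044)]
[np.float64(-0.052), np.float64(0.024), 0, np.float64(-0.058)]
[np.float64(-0.064), np.float64(0.03), 0, np.float64(-0.073)]
[np.float64(-0.077), np.float64(0.037), 0, np.float64(-0.087)]
[np.float64(-0.089), np.float64(0.044), 0, np.float64(-0.102)]
[np.float64(-0.101), np.float64(0.051), 0, np.float64(-0.116)]
scene 0.56 (array([ 0.54206188, -0.11541667]), np.float64(0.17554044723510742))
```

View pics/q.png

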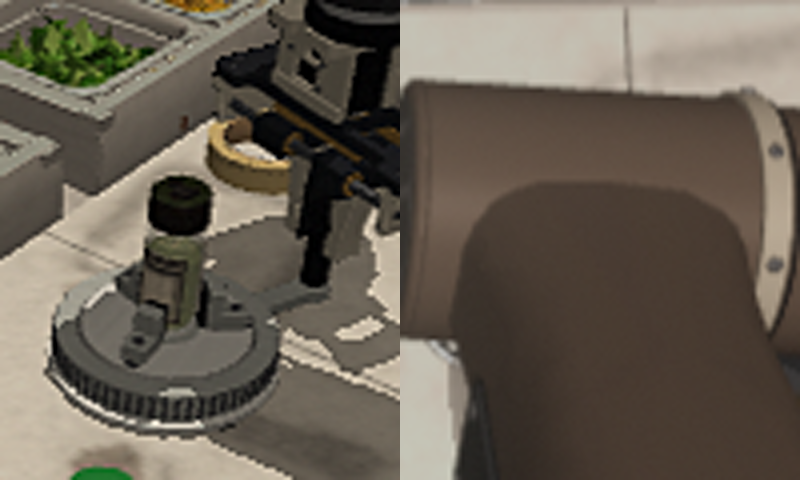

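The lever follows and the jaws are near the still-upright jar, with the handle held at about (315, 265) in the crop.

send_rows(
  increments=[
    [[-0.013, 0.005, 0, -0.015], [-0.026, 0.011, 0, -0.029], [-0.039, 0.017, 0, -0.044], [-0.052, 0.024, 0, -0.058], [-0.064, 0.03, 0, -0.073], [-0.077, 0.037, 0, -0.087], [-0.089, 0.044, 0, -0.102], [-0.101, 0.051, 0, -0.116]],
  ],
)

```text
clock: 20.18
tool_pos: [0.4728, -0.223, 0.0614]
orientation: [-179.9, 0.0, -120.0]
force: [4.2, -3.5, 5.6]
opening: 0.023
gripper_force: 30.0
```

```bash
python3 p.py -122 -120 -128 -126 6
```

```text
{'clock': 20.175, 'tool_pos': array([ 0.473, -0.223,  0.061]), 'orientation': array([-179.943,    0.007, -119.979]), 'force': array([ 4.231, -3.451,  5.586]), 'opening': 0.02297518078712311, 'joint_pos': array([ -3.713,  16.179, -30.485,   0.027, -43.282, -26.287])}
ang -122.1901360172389 r 0.12939201221253196
[np.float64(-0.01), np.float64(0.006), 0, np.float64(-0.012)]
[np.float64(-0.019), np.float64(0.012), 0, np.float64(-0.023)]
[np.float64(-0.028), np.float64(0.019), 0, np.float64(-0.035)]
[np.float64(-0.038), np.float64(0.025), 0, np.float64(-0.047)]
[np.float64(-0.047), np.float64(0.032), 0, np.float64(-0.058)]
[np.float64(-0.056), np.float64(0.039), 0, np.float64(-0.07)]
```

send_rows(
  increments=[
    [[-0.01, 0.006, 0, -0.012], [-0.019, 0.012, 0, -0.023], [-0.028, 0.019, 0, -0.035], [-0.038, 0.025, 0, -0.047], [-0.047, 0.032, 0, -0.058], [-0.056, 0.039, 0, -0.07]],
  ],
)

```text
clock: 20.92
tool_pos: [0.4619, -0.2155, 0.0614]
orientation: [-179.9, 0.0, -126.0]
force: [6.0, -6.5, 2.0]
opening: 0.0227
gripper_force: 30.0
```

```bash
python3 p.py -128 -126 -133 -131 5
```

```text
{'clock': 20.925, 'tool_pos': array([ 0.462, -0.215,  0.061]), 'orientation': array([-179.911,    0.011, -125.976]), 'force': array([ 5.971, -6.538,  2.024]), 'opening': 0.022738893942973668, 'joint_pos': array([ -2.869,  15.088, -32.143,   0.059, -42.688, -33.15 ])}
ang -128.06089433334662 r 0.12948576739042839
[np.float64(-0.009), np.float64(0.007), 0, np.float64(-0.012)]
[np.float64(-0.018), np.float64(0.014), 0, np.float64(-0.023)]
[np.float64(-0.026), np.float64(0.022), 0, np.float64(-0.035)]
[np.float64(-0.035), np.float64(0.029), 0, np.float64(-0.047)]
[np.float64(-0.043), np.float64(0.037), 0, np.float64(-0.058)]
```

send_rows(
  increments=[
    [[-0.009, 0.007, 0, -0.012], [-0.018, 0.014, 0, -0.023], [-0.026, 0.022, 0, -0.035], [-0.035, 0.029, 0, -0.047], [-0.043, 0.037, 0, -0.058], [-0.043, 0.037, 0, -0.058]],
  ],
)

```text
clock: 21.68
tool_pos: [0.4549, -0.2093, 0.0615]
orientation: [-179.7, 0.1, -130.9]
force: [11.2, -16.4, -4.9]
opening: 0.0224
gripper_force: 30.0
```

```bash
python3 p.py -133 -131 -138 -136 6
```

```text
{'clock': 21.675, 'tool_pos': array([ 0.455, -0.209,  0.062]), 'orientation': array([-179.738,    0.05 , -130.932]), 'force': array([ 11.195, -16.367,  -4.853]), 'opening': 0.02235198900577352, 'joint_pos': array([ -2.079,  14.248, -33.43 ,   0.187, -42.087, -38.991])}
ang -132.1799153356797 r 0.12923345732402863
[np.float64(-0.007), np.float64(0.006), 0, np.float64(-0.01)]
[np.float64(-0.014), np.float64(0.013), 0, np.float64(-0.019)]
[np.float64(-0.02), np.float64(0.02), 0, np.float64(-0.029)]
[np.float64(-0.027), np.float64(0.027), 0, np.float64(-0.039)]
[np.float64(-0.033), np.float64(0.033), 0, np.float64(-0.048)]
[np.float64(-0.04), np.float64(0.04), 0, np.float64(-0.058)]
```

send_rows(
  increments=[
    [[-0.004, 0.003, 0, -0.005], [-0.008, 0.007, 0, -0.01], [-0.008, 0.007, 0, -0.01], [-0.008, 0.007, 0, -0.01]],
  ],
)

```text
clock: 22.18
tool_pos: [0.4539, -0.2082, 0.0615]
orientation: [-179.7, 0.1, -131.8]
force: [13.7, -20.1, -7.8]
opening: 0.0229
gripper_force: 30.0
```

send_rows(
  increments=[
    [[0, 0, 0, 0], [0, 0, 0, 0], [0, 0, 0, 0], [0, 0, 0, 0], [0, 0, 0, 0], [0, 0, 0, 0], [0, 0, 0, 0]],
  ],
  jaw=1,
)

```text
clock: 23.05
tool_pos: [0.4499, -0.2061, 0.0607]
orientation: [179.9, -0.1, -131.8]
force: [-0.1, 0.0, 0.4]
opening: 0.0849
gripper_force: 0.2
```

send_rows(
  increments=[
    [[0, 0, 0.1, 0], [0, 0, 0.3, 0], [0, 0, 0.5, 0], [0, 0, 0.7, 0], [0, -0.2, 0.9, 0], [0, -0.5, 0.95, 0], [0, -0.75, 0.95, 0], [0, -1, 0.95, 0], [0, -1, 0.95, 0], [0, -1, 0.95, 0]],
  ],
)

```text
clock: 24.3
tool_pos: [0.4502, -0.406, 0.2503]
orientation: [179.9, -0.0, -131.8]
force: [0.0, -0.7, 1.1]
opening: 0.0877
gripper_force: 0.0
```

```bash
python3 - <<'E'
from h import *
np.set_printoptions(precision=4,suppress=True)
print(ctrl.get_obs()["tool_pos"])
out=[]
for n in("scene","top"):
    i=ctrl.snapshot(n);r,c=map(int,proj(n,(.5417,-.13,.05)));r=max(r,60)
    out.append(cv2.resize(i[r-60:r+60,c-50:c+50,::-1],None,fx=4,fy=4,interpolation=cv2.INTER_CUBIC))
    m,c=best("jar",n,proj(n,(.5417,-.1135,.11)))
    if m is not None: print(n,c,fit({n:m},[.5417,-.1135],[(a,b+.036) for a,b in JAR]))
    for d in ctrl.spot_point("handle",n):
        q=ray(n,d["pixel"],.075);print(d["conf"],q,np.degrees(np.arctan2(q[1]+.1135,q[0]-.5417)))
    for t in("salt","pepper"): print(t,[(round(d["conf"],2),ray(n,d["pixel"],0)) for d in ctrl.spot_point(t,n)[:1]])
cv2.imwrite("pics/z.png",np.hstack(out))
E
```

```text
[ 0.4502 -0.406   0.2503]
scene 0.59 (array([ 0.5396, -0.1113]), np.float64(0.13437873125076294))
0.58 [ 0.4715 -0.2286  0.075 ] -121.36977200045196
salt []
pepper []
top 0.66 (array([ 0.5432, -0.1121]), np.float64(0.18057620525360107))
0.86 [ 0.4844 -0.2248  0.075 ] -117.22976983566917
salt [(0.6, array([0.4362, 0.2112, 0.    ]))]
pepper [(0.54, array([0.6219, 0.19  , 0.    ]))]
```

View pics/z.png

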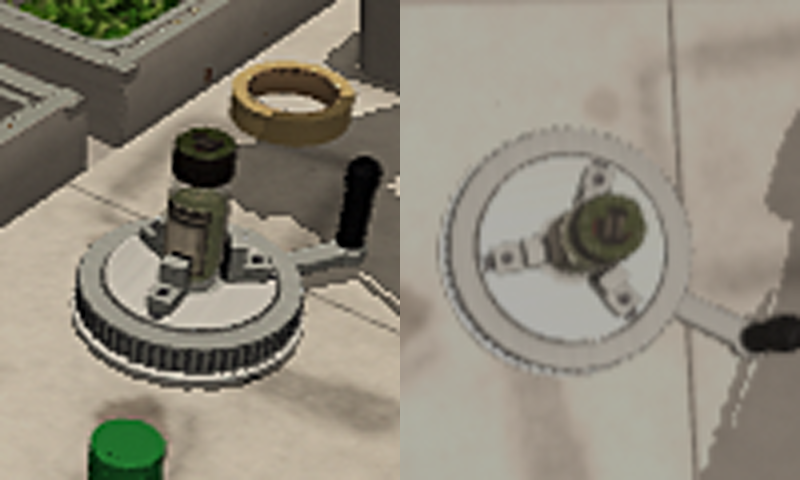

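The jar is upright and centred, and all three jaws reach it. But the handle appears to sit near -119°, back from -132°. I'll measure it precisely.

```bash
cat > hm.py <<'E'
from h import *
np.set_printoptions(precision=4,suppress=True)
B={}
for n in("top","scene"):
    i=ctrl.snapshot(n);r,c=map(int,proj(n,(.475,-.226,.07)));k=(i.max(2)<60);w=np.zeros_like(k);w[r-22:r+22,c-20:c+20]=1
    N,l,st,ce=cv2.connectedComponentsWithStats((k&w).astype(np.uint8))
    j=1+np.argmax(st[1:,4]);B[n]=l==j;p,f=fit({n:B[n]},[.475,-.226],HA);print(n,st[j],p,f,np.degrees(np.arctan2(p[1]+.1135,p[0]-.5417)))
p,f=fit(B,[.475,-.226],HA);print(p,f,np.degrees(np.arctan2(p[1]+.1135,p[0]-.5417)))
E
python3 hm.py
```

```text
top [382 204  16   9 117] [ 0.4792 -0.2245] 0.2616416811943054 -119.37830523829035
scene [345 122  12  23 178] [ 0.4776 -0.2216] 0.15883934497833252 -120.67234805764974
[ 0.4792 -0.225 ] 0.42079174518585205 -119.26206196737374
```

At about -120°, so it sprang back on release; jaw contact is near -111° and the give is used up at about -132°. I'll grip again, turn it tight, unload the hand gently and only then open.

send_rows(
  increments=[
    [[0.04, 0.3, 0, 0.04], [0.09, 0.6, 0, 0.09], [0.132, 0.85, 0, 0.137], [0.132, 0.9, -0.1, 0.137], [0.132, 0.9, -0.3, 0.137], [0.132, 0.9, -0.5, 0.137], [0.132, 0.9, -0.7, 0.137], [0.132, 0.9, -0.85, 0.137], [0.132, 0.9, -0.945, 0.137], [0.132, 0.9, -0.945, 0.137]],
  ],
)

```text
clock: 26.15
tool_pos: [0.4764, -0.2262, 0.0609]
orientation: [179.8, -0.1, -120.0]
force: [-0.5, 0.3, -0.3]
opening: 0.0876
gripper_force: 0.0
```

send_rows(
  increments=[
    [[0, 0, 0, 0], [0, 0, 0, 0], [0, 0, 0, 0], [0, 0, 0, 0], [0, 0, 0, 0], [0, 0, 0, 0], [0, 0, 0, 0]],
  ],
  jaw=0,
)

```text
clock: 27.02
tool_pos: [0.4786, -0.2268, 0.0624]
orientation: [-179.9, 0.0, -120.0]
force: [4.9, -7.1, -6.5]
opening: 0.0234
gripper_force: 15.1
```

```bash
python3 p.py -120 -120 -131 -131 11
```

```text
{'clock': 27.025, 'tool_pos': array([ 0.479, -0.227,  0.062]), 'orientation': array([-179.87 ,    0.016, -119.967]), 'force': array([ 4.875, -7.116, -6.507]), 'opening': 0.023431789954180528, 'joint_pos': array([ -4.086,  16.616, -29.642,   0.062, -43.618, -25.925])}
ang -119.12260570768893 r 0.12965344566008372
[np.float64(-0.01), np.float64(0.006), 0, np.float64(-0.012)]
[np.float64(-0.019), np.float64(0.012), 0, np.float64(-0.023)]
[np.float64(-0.029), np.float64(0.018), 0, np.float64(-0.035)]
[np.float64(-0.038), np.float64(0.024), 0, np.float64(-0.047)]
[np.float64(-0.048), np.float64(0.03), 0, np.float64(-0.058)]
[np.float64(-0.057), np.float64(0.037), 0, np.float64(-0.07)]
[np.float64(-0.066), np.float64(0.044), 0, np.float64(-0.081)]
[np.float64(-0.075), np.float64(0.051), 0, np.float64(-0.093)]
[np.float64(-0.084), np.float64(0.058), 0, np.float64(-0.105)]
[np.float64(-0.093), np.float64(0.065), 0, np.float64(-0.116)]
[np.float64(-0.101), np.float64(0.072), 0, np.float64(-0.128)]
```

send_rows(
  increments=[
    [[-0.01, 0.006, 0, -0.012], [-0.019, 0.012, 0, -0.023], [-0.029, 0.018, 0, -0.035], [-0.038, 0.024, 0, -0.047], [-0.048, 0.03, 0, -0.058], [-0.057, 0.037, 0, -0.07], [-0.066, 0.044, 0, -0.081], [-0.075, 0.051, 0, -0.093], [-0.084, 0.058, 0, -0.105], [-0.093, 0.065, 0, -0.116], [-0.101, 0.072, 0, -0.128]],
  ],
)

```text
clock: 28.4
tool_pos: [0.4589, -0.2137, 0.0624]
orientation: [-179.8, -0.0, -131.0]
force: [6.1, -17.0, -11.0]
opening: 0.0225
gripper_force: 30.0
```

```bash
python3 p.py -131 -131 -133 -133 2; python3 p.py -133 -133 -129 -129 4|tail -4
```

```text
{'clock': 28.4, 'tool_pos': array([ 0.459, -0.214,  0.062]), 'orientation': array([-179.786,   -0.007, -130.979]), 'force': array([  6.148, -16.992, -11.01 ]), 'opening': 0.022506068792723048, 'joint_pos': array([ -2.59 ,  14.66 , -32.657,   0.205, -42.52 , -38.54 ])}
ang -129.5623729538943 r 0.12993473247862125
[np.float64(-0.008), np.float64(0.008), 0, np.float64(-0.012)]
[np.float64(-0.017), np.float64(0.015), 0, np.float64(-0.023)]
[np.float64(0.008), np.float64(-0.008), 0, np.float64(0.012)]
[np.float64(0.017), np.float64(-0.015), 0, np.float64(0.023)]
[np.float64(0.025), np.float64(-0.023), 0, np.float64(0.035)]
[np.float64(0.034), np.float64(-0.03), 0, np.float64(0.047)]
```

send_rows(
  increments=[
    [[-0.008, 0.008, 0, -0.012], [-0.017, 0.015, 0, -0.023], [-0.021, 0.019, 0, -0.029], [-0.021, 0.019, 0, -0.029]],
  ],
)

```text
clock: 28.9
tool_pos: [0.4553, -0.2105, 0.0624]
orientation: [-179.7, -0.0, -133.4]
force: [8.2, -21.3, -11.9]
opening: 0.0226
gripper_force: 30.0
```

send_rows(
  increments=[
    [[0.004, -0.004, 0, 0.006], [0.008, -0.008, 0, 0.012], [0.008, -0.008, 0, 0.012], [0.008, -0.008, 0, 0.012]],
  ],
)

```text
clock: 29.4
tool_pos: [0.4562, -0.2115, 0.0624]
orientation: [-179.8, -0.0, -132.4]
force: [5.6, -14.9, -8.3]
opening: 0.0228
gripper_force: 30.0
```

send_rows(
  increments=[
    [[0.004, -0.004, 0, 0.006], [0.008, -0.008, 0, 0.012], [0.008, -0.008, 0, 0.012], [0.008, -0.008, 0, 0.012]],
  ],
)

```text
clock: 29.9
tool_pos: [0.4577, -0.2128, 0.0624]
orientation: [-179.8, -0.0, -131.4]
force: [4.6, -12.7, -6.5]
opening: 0.0223
gripper_force: 30.0
```

send_rows(
  increments=[
    [[0.004, -0.004, 0, 0.006], [0.008, -0.008, 0, 0.012], [0.008, -0.008, 0, 0.012], [0.008, -0.008, 0, 0.012]],
  ],
)

```text
clock: 30.4
tool_pos: [0.4592, -0.214, 0.0624]
orientation: [-179.8, 0.0, -130.4]
force: [4.2, -9.1, -5.2]
opening: 0.023
gripper_force: 30.0
```

send_rows(
  increments=[
    [[0.004, -0.004, 0, 0.006], [0.008, -0.008, 0, 0.012], [0.008, -0.008, 0, 0.012], [0.008, -0.008, 0, 0.012]],
  ],
)

```text
clock: 30.9
tool_pos: [0.4608, -0.2153, 0.0624]
orientation: [-179.9, 0.0, -129.3]
force: [4.3, -6.7, -4.8]
opening: 0.0226
gripper_force: 30.0
```

send_rows(
  increments=[
    [[0.004, -0.003, 0, 0.006], [0.009, -0.007, 0, 0.012], [0.009, -0.007, 0, 0.012], [0.009, -0.007, 0, 0.012]],
  ],
)

```text
clock: 31.4
tool_pos: [0.4623, -0.2165, 0.0624]
orientation: [-179.9, 0.0, -128.3]
force: [2.9, -5.4, -3.5]
opening: 0.0228
gripper_force: 30.0
```

send_rows(
  increments=[
    [[0.004, -0.003, 0, 0.006], [0.009, -0.007, 0, 0.012], [0.009, -0.007, 0, 0.012], [0.009, -0.007, 0, 0.012]],
  ],
)

```text
clock: 31.9
tool_pos: [0.4637, -0.2175, 0.0624]
orientation: [-179.9, 0.0, -127.3]
force: [4.1, -4.8, -1.9]
opening: 0.0229
gripper_force: 30.0
```

send_rows(
  increments=[
    [[0.004, -0.003, 0, 0.006], [0.009, -0.006, 0, 0.012], [0.009, -0.006, 0, 0.012], [0.009, -0.006, 0, 0.012], [0.009, -0.006, 0, 0.012], [0.009, -0.006, 0, 0.012]],
  ],
)

```text
clock: 32.65
tool_pos: [0.4652, -0.2186, 0.0623]
orientation: [-180.0, 0.0, -126.3]
force: [3.2, -3.8, 0.4]
opening: 0.0227
gripper_force: 30.0
```

send_rows(
  increments=[
    [[0.004, -0.003, 0, 0.006], [0.009, -0.006, 0, 0.012], [0.009, -0.006, 0, 0.012], [0.009, -0.006, 0, 0.012]],
  ],
)

```text
clock: 33.15
tool_pos: [0.4669, -0.2198, 0.0623]
orientation: [-180.0, 0.0, -125.2]
force: [4.2, -3.0, 0.6]
opening: 0.0228
gripper_force: 30.0
```

send_rows(
  increments=[
    [[0.004, -0.003, 0, 0.006], [0.009, -0.006, 0, 0.012], [0.014, -0.009, 0, 0.018], [0.018, -0.012, 0, 0.024], [0.018, -0.012, 0, 0.024], [0.018, -0.012, 0, 0.024]],
  ],
)

```text
clock: 33.9
tool_pos: [0.4705, -0.2221, 0.0623]
orientation: [-180.0, 0.0, -123.2]
force: [4.4, -3.3, 3.5]
opening: 0.0226
gripper_force: 30.0
```

send_rows(
  increments=[
    [[0.004, -0.003, 0, 0.006], [0.009, -0.006, 0, 0.012], [0.014, -0.009, 0, 0.018], [0.018, -0.012, 0, 0.024], [0.018, -0.012, 0, 0.024], [0.018, -0.012, 0, 0.024]],
  ],
)

```text
clock: 34.65
tool_pos: [0.4742, -0.2244, 0.0623]
orientation: [-180.0, 0.0, -121.1]
force: [4.7, -1.0, 4.4]
opening: 0.0222
gripper_force: 30.0
```

send_rows(
  increments=[
    [[0.005, -0.003, 0, 0.006], [0.009, -0.005, 0, 0.012], [0.009, -0.005, 0, 0.012], [0.009, -0.005, 0, 0.012]],
  ],
)

```text
clock: 35.15
tool_pos: [0.4759, -0.2254, 0.0623]
orientation: [-180.0, 0.0, -120.1]
force: [4.1, -0.5, 4.4]
opening: 0.0224
gripper_force: 30.0
```

send_rows(
  increments=[
    [[0.005, -0.003, 0, 0.006], [0.009, -0.005, 0, 0.012], [0.009, -0.005, 0, 0.012], [0.009, -0.005, 0, 0.012]],
  ],
)

```text
clock: 35.65
tool_pos: [0.4777, -0.2264, 0.0623]
orientation: [-180.0, 0.0, -119.0]
force: [4.5, 0.0, 4.9]
opening: 0.0226
gripper_force: 30.0
```

send_rows(
  increments=[
    [[-0.009, 0.005, 0, -0.012], [-0.018, 0.011, 0, -0.023], [-0.027, 0.017, 0, -0.035], [-0.036, 0.023, 0, -0.047], [-0.045, 0.029, 0, -0.058], [-0.045, 0.029, 0, -0.058]],
  ],
)

```text
clock: 36.4
tool_pos: [0.4693, -0.2213, 0.0623]
orientation: [-179.9, -0.0, -124.0]
force: [6.6, -6.5, 0.8]
opening: 0.0226
gripper_force: 30.0
```

send_rows(
  increments=[
    [[0, 0, 0, 0], [0, 0, 0, 0], [0, 0, 0, 0], [0, 0, 0, 0], [0, 0, 0, 0], [0, 0, 0, 0]],
  ],
  jaw=1,
)

```text
clock: 37.15
tool_pos: [0.4682, -0.2206, 0.0621]
orientation: [180.0, -0.0, -124.0]
force: [-0.1, 1.4, -0.0]
opening: 0.0773
gripper_force: 0.0
```

send_rows(
  increments=[
    [[0, 0, 0.1, 0], [0, 0, 0.3, 0], [0, 0, 0.5, 0], [0, 0, 0.7, 0], [0, -0.2, 0.9, 0], [0, -0.5, 0.95, 0], [0, -0.75, 0.95, 0], [0, -1, 0.95, 0], [0, -1, 0.95, 0]],
  ],
)

```text
clock: 38.28
tool_pos: [0.4676, -0.4234, 0.2508]
orientation: [179.9, -0.0, -124.2]
force: [-0.1, 0.8, 0.8]
opening: 0.0879
gripper_force: 0.0
```

```bash
python3 hm.py; python3 - <<'E'
from h import *
o=ctrl.get_obs();print(o["clock"],o["tool_pos"])
out=[]
for n in("scene","top"):
    i=ctrl.snapshot(n);r,c=map(int,proj(n,(.5417,-.13,.05)));r=max(r,60)
    out.append(cv2.resize(i[r-60:r+60,c-50:c+50,::-1],None,fx=4,fy=4,interpolation=cv2.INTER_CUBIC))
cv2.imwrite("pics/z2.png",np.hstack(out))
E
```

```text
top [381 204  17   9 115] [ 0.4794 -0.2244] 0.2735886573791504 -119.31488854280072
scene [345 122  12  24 179] [ 0.4777 -0.2216] 0.14962518215179443 -120.62781647315907
[ 0.4792 -0.2251] 0.4238189458847046 -119.27115760159543
38.375 [ 0.4678908  -0.42094565  0.25142351]
```

View pics/z2.png

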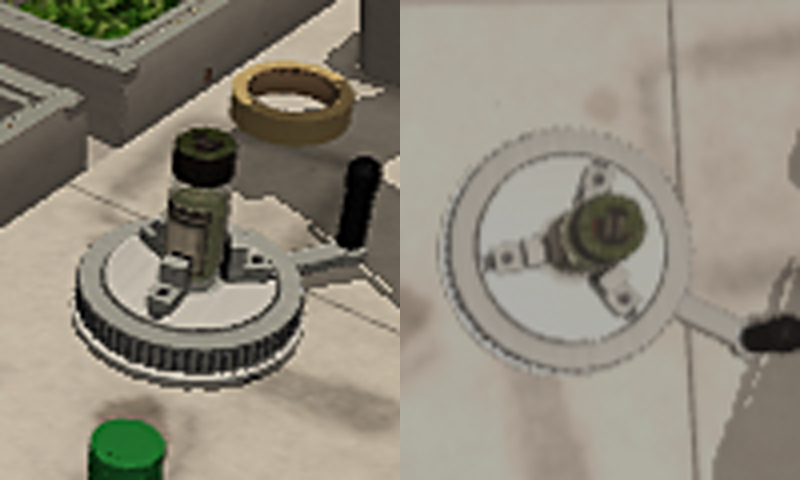

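The jar stands upright in the centre with all three jaws touching it. The lever rests at the same angle after both releases, around (362, 200) in the crop, so that is its stable tight position. The gripper is clear, so I'm handing in.

```bash
python3 -c "
from plant import ctrl
print(ctrl.close_job())"
```

```text
the job is handed in; nothing more can be done
None
```

I handed the job in with the jar standing upright on the middle of the bed and all three jaws against it, but the lever sprang back to about -120° after I turned it to about -132°, so the final grip force is unconfirmed; I did not go near the shakers.

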